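Unlatch and open the jewellery case at the flea-market stall

ROBOT

A 6-joint arm with a two-finger parallel gripper is mounted at the origin on the work surface. World frame = base frame: x ahead of the robot, y to its left, z up, the work surface at z = 0. Lengths are in m, angles in degrees, forces in N, time in s.
With the tool pointing down it reaches from about 0.25 to 0.725 m from the base axis. Payload 9.7 kg.
Tool frame: the origin (TCP) lies midway between the tips of the shut fingers; the grasp point (between the pads) lies 19 mm behind it (bot.hold_point_z is the distance from the TCP to the grasp point, in m); z points along the fingers, y is the line along which they close (so a half turn about z gives the same grasp; the last joint's range is limited). The gripper opens to 85 mm and grips with 20 to 120 N. Pads are 22 mm wide; open, the fingers measure 114 mm over their backs; the gripper's body (76 mm by 85 mm) begins 54 mm behind the grasp point. The pads swing forward as they close: fully open they stand 13 mm farther back than shut.
Start: joints at [63.255, 4.979, 10.078, 95.1, 0, 90], TCP at [0.248, 0.491, 0.199] pointing down, gripper open.
Joint ranges: [-179.16, 179.16], [-48.56, 103.87], [-65.8, 70.77], [-126.05, 130.52], [-82.76, 87.17], [-180, 180]. Speed limits (degrees/s): [127.2, 127.2, 147.25, 180, 180, 180].

INTERFACE

Orientations are given as [roll, pitch, yaw] about the fixed x, y, z axes, in that order (R = Rz(yaw) Ry(pitch) Rx(roll)).
In Python, from workcell import bot gives the robot as it stands.
- The arm moves only by the tool play_rows, never from a script. Its argument "steps" is a list that holds one entry, the list of rows, each a list of 4 numbers: the shift along the tool's x, y, z in m, then the turn about the tool's z in rad. In form: [[[tx, ty, tz, yaw], ...]]. A call has exactly 5 rows; each row shifts and turns the commanded pose from where the row before left it, along the tool's axes as they then stand; what a row does not reach is not made up. A row lasts 1/12 s, in which the tool goes at most 41.7 mm and 7.16 degrees, less where a joint would pass 70% of its speed; a pose out of reach is approached as far as the arm can. A call is refused whole if a number of a shift passes 0.0417 or a number of a turn 0.125, either way. A call with a gripper value outside its range is refused whole. "gripper" is the finger opening in m, from 0 to 0.0854, set as the call begins (left out, the last holds). The fingers move at their own pace and stop on an object; "squeeze" is the grip in N (left out, the last holds). Time passes only in rows, so rows that do not move let the fingers close, or fill a call up. It gives the time, the measured TCP pose, the force, the opening and the grip force at its end, in the units of the state.
- bot.get_obs(): the state, without advancing time (a new reading comes with each control period).
- bot.camera(name): name is "scene" or "top" or "wrist"; returns a dict with "img" (384x512x3 uint8, blue, green, red), "vfov" (degrees; the focal length in pixels is half the picture's height over the tangent of half this angle, whatever the lens; pixels are square), "cx", "cy" (the principal point, pixels), "xyz" and "attitude" of the camera in the world. Camera axes: x right, y down, z forward; pixel columns grow to the right and rows downward; lengths in m; the calibration is good to about 2 mm. The wrist camera is an equidistant fisheye: a pixel r from the principal point sees the ray r / f radians off the axis. A picture is of the moment at which its call begins. There is no depth.
- bot.job_done(): hands the job in; it is judged then, once.
The state is a dict: "time": time; "q": joint angles; "qd": joint speeds; "joint_efforts": joint torques, N m; "ee_pos": TCP position; "tcp_rot": TCP orientation; "wrist_force": force on the tool from outside, world axes, zero at the start; "torque": the same for the moment, N m; "opening": finger opening in m; "grasp_force": force on a finger pad.
Only numpy, scipy, OpenCV 4.12 (cv2) and the standard library are available. Lean on these libraries where they do the work, as an engineer would, in place of code of your own. Each camera call takes 0.05 s, during which the arm holds its last target. There are 200 camera calls.

TASK

Open the little glazed jewellery case for a customer: take the release pin from its wooden stand, put its thin rod down the narrow gap in the top of the case just behind the door, press the sprung hook down with it and, keeping it pressed, draw the door well open (40 degrees or more). Then put the pin back upright in its stand, fully home, let go of it and leave the door open. The fittings are old: never push on the case, door or hook with more than about 15 N (1.5 kg), and leave the candlestick, cup and vase where they stand.

Things in the scene. Friction and masses are not known exactly. Their poses are not given: they have to be found in the camera images.
- case: Fixed jewellery case of dark wood and glass, 180 deep (x) by 220 wide (y) by 190 high (z). Origin: centre of its underside on the table; its own -x side is the front with the door, z up. The top has a dark wooden front rail, the rest of the top is glass.
- gap (a point): Centre of the mouth of the gap in the front rail of the case's top, level with the top face (190 above the table). The gap is 18 (case x) by 36 (case y); its front side is the back of the shut door, its rear side is the 12 thick rail and below it a brass strike plate down to 26 below the top face. It lies near the free, right (case -y) end of the door.
- hinge (a point): Top end of the door's upright hinge axis, at the front left (case +y) edge of the case, 190 above the table. In the case frame it is 21 in front of (-x) and 165 to the left of (+y) the gap point.
- door (a joint): Opening angle of the door in rad, 0 shut, up to 1.6; opens towards case -x, clockwise seen from above. While hooked it has 4 mm of free play, then the hook's nose (26 to 32 behind the door's back) catches on the strike; with the hook down it is free after some 15 mm at the hook. Friction 0.06 N m: it stays where it is left.
- pin: Release pin: brass flange 30 across and 6 thick, square wooden handle above it, rod below. Origin: centre of the flange's underside; z up along the handle. Below: brass sleeve 10 across, 15 long, then a steel rod 8 across. The rod is telescopic and stiff: its tip is 52 to 92 below the origin, different each time and not measured, so its touch on the hook must be felt. About 120 g.
- stand: Fixed block of light wood, 70 x 70, 105 high, with an upright through hole 15 in diameter, chamfered by 3, at its centre. Origin: centre of its underside on the table; the hole's mouth is 105 above it. When the pin is home, its origin is at the mouth.
- candlestick: Loose brass candlestick, 84 across the foot, 140 high. Origin: centre of its foot. Not to be disturbed.
- cup: Loose white mug, 76 across, 75 high. Origin: centre of its underside. Not to be disturbed.
- vase: Loose blue vase, 90 across, 145 high. Origin: centre of its underside. Not to be disturbed.
- tongue (a point): Rest place (fixed to the door) of the middle of the upper face of the hook's flat brass tongue, below the gap, 28 below the case's top. The tongue is 26 wide (case y) and reaches from the door's back to 26 behind it; the hook rides on the door. It moves straight down on a spring: about 3 N to start, then 0.5 N per mm. 8 mm or more down frees the door; 10 mm down is a hard stop.
- door_edge (a point): Top of the door's free edge, mid-thickness, 188 above the table. The door is a dark wooden frame with glass, 216 wide, 12 thick, no handle. Its front face runs through the hinge axis, so its back is 12 behind the axis.
- grip (a point): Where to grip the pin: middle of its dark wooden handle, 40 above the flange's underside on the pin's axis; the handle is 18 x 18 square, sides along the pin's x and y, from 6 to 66 above the origin. The pin starts upright in the stand, flange on the stand's top.
Things that resemble listed ones, but are neither listed nor needed, are in the scene too. Leave any orange or red look-alike of the stand alone.

How it is judged (in metres and radians):
On the way, in this order (a step that is already met when the one before it is completed fails the run):
1. the pin is drawn out of its stand (z of pin in the frame of stand above 0.2 m), for 0.1 s.
2. the door is open by 0.6 rad or more (value of joint door above 0.6 rad), for 0.2 s.
At the end, for the whole second after the job is handed in: The door stands open by 0.6 rad or more, at rest, and the pin is back in its stand: flange within 5 mm of the stand's top, within 8 mm of the hole's axis, upright within 0.12 rad and at rest (value of joint door above 0.6 rad and velocity of joint door between -0.1 and 0.1 rad/s and z of pin in the frame of stand between 0.1 and 0.11 m and horizontal distance between pin and stand below 0.008 m and angle between pin's own z axis and vertical below 0.12 rad and linear speed of pin below 0.02 m/s); the robot touches nothing.
It fails at once if the pin pushes on the case, door or hook with more than 18 N (contact force between pin and case above 18 N).
It fails at once if the arm or its fingers push on the case, door or hook with more than 18 N (contact force between any of the arm, the fingers and case above 18 N).
It fails at once if the candlestick, cup or vase is shifted by more than 30 mm (distance of any of candlestick, cup, vase from where it was at the start of the episode above 0.03 m).
It also fails if it takes over 58 s, if anything falls off the work surface, if the arm or the gripper's body presses on something with over 40 N, if the wrist force passes 120 N, or if a joint passes its speed limit or range.

## Working session

There is one attempt and no reset: what is moved stays moved. The work goes in short steps, Python scripts to look and compute and a tool call to move; the robot and the scene stay as the last step left them, time stands still between calls to the robot, and variables do not carry over. Pictures are saved under pics/ and viewed, at most 13 in all, crops included, and the job is handed in when it is done.

Besides the shell and the picture viewer there is one more tool, called after "Emit:" as name(argument=value, ...), one argument or row to a line, values as JSON. play_rows: Moves the arm, as the interface text tells. Its arguments: {"type":"object","properties":{"steps":{"type":"array","items":{"type":"array","items":{"type":"array","items":{"type":"number"}}}},"gripper":{"type":"number"},"squeeze":{"type":"number"}},"required":["steps"]}

```bash
ls; mkdir -p pics; cat > h.py <<'E'
import numpy as np, cv2
from workcell import bot
from scipy.spatial.transform import Rotation as R
def cam(n):
    c=bot.camera(n); c['f']=192/np.tan(np.radians(c['vfov']/2)); return c
def rot(c): 
    a=np.array(c['attitude']); return a if a.shape==(3,3) else R.from_euler('xyz',a,degrees=True).as_matrix()
def ray(c,u,v,fish=False):
    x=(u-c['cx'])/c['f'];y=(v-c['cy'])/c['f']
    if fish:
        r=np.hypot(x,y)+1e-12; d=np.array([x/r*np.sin(r),y/r*np.sin(r),np.cos(r)])
    else: d=np.array([x,y,1.])
    return np.array(c['xyz']),rot(c)@d
def plane(c,u,v,z,fish=False):
    p,d=ray(c,u,v,fish); return p+d*(z-p[2])/d[2]
def tri(rs):
    A=0;b=0
    for p,d in rs:
        d=d/np.linalg.norm(d);M=np.eye(3)-np.outer(d,d);A=A+M;b=b+M@p
    return np.linalg.solve(A,b)
def proj(c,P,fish=False):
    q=rot(c).T@(np.array(P)-np.array(c['xyz']))
    if fish:
        t=np.arctan2(np.hypot(q[0],q[1]),q[2]);s=t/np.hypot(q[0],q[1])
        return c['cx']+c['f']*q[0]*s,c['cy']+c['f']*q[1]*s
    return c['cx']+c['f']*q[0]/q[2],c['cy']+c['f']*q[1]/q[2]
E
python3 - <<'E'
from h import *
import pickle
d={}
for n in ['scene','top','wrist']:
    c=cam(n); d[n]=c; print(n,c['xyz'],c['attitude'],c['vfov'],c['cx'],c['cy'])
    if n!='wrist': cv2.imwrite(f'pics/{n}0.png',cv2.resize(c['img'],(800,600),interpolation=cv2.INTER_CUBIC))
pickle.dump(d,open('c0.pkl','wb'))
print(bot.get_obs())
E
```

```text
pics
scene [ 1.35380268 -0.58435372  0.81838433] [-1.23176870e+02  4.01533437e-02  5.39338106e+01] 46.66604463679777 260.84680081070303 192.78583598328683
top [0.46460953 0.03338758 1.20065632] [-1.75605068e+02 -1.09690027e-01 -9.15260931e+01] 51.843973135709255 257.2085250413041 190.09064819308944
wrist [0.17563931 0.52731738 0.37230047] [1.61471515e+02 4.71859023e-02 6.33002244e+01] 65.70646984690485 253.18977797886407 196.32837946086215
{'time': 0.15, 'q': array([6.32544545e+01, 5.00372286e+00, 1.00461280e+01, 9.50984583e+01,
       8.63494130e-04, 9.00016229e+01]), 'qd': array([-0.0034561 , -0.06718023,  0.17098989, -0.02988242,  0.03373638,
        0.02045765]), 'joint_efforts': array([ 1.48613422e-04, -5.20763969e+01,  4.65044188e+01,  1.39073393e-02,
        2.70025743e-05, -3.79013011e-05]), 'ee_pos': array([0.24742568, 0.49098916, 0.19835842]), 'tcp_rot': array([-1.79943947e+02, -8.61905980e-04,  1.53252831e+02]), 'wrist_force': array([-0.31979889, -0.53879019, -0.67069937]), 'torque': array([-0.01158506, -0.03720411, -0.04090686]), 'grasp_force': 0.0, 'opening': 0.08542402835521738}
```

View pics/top0.png

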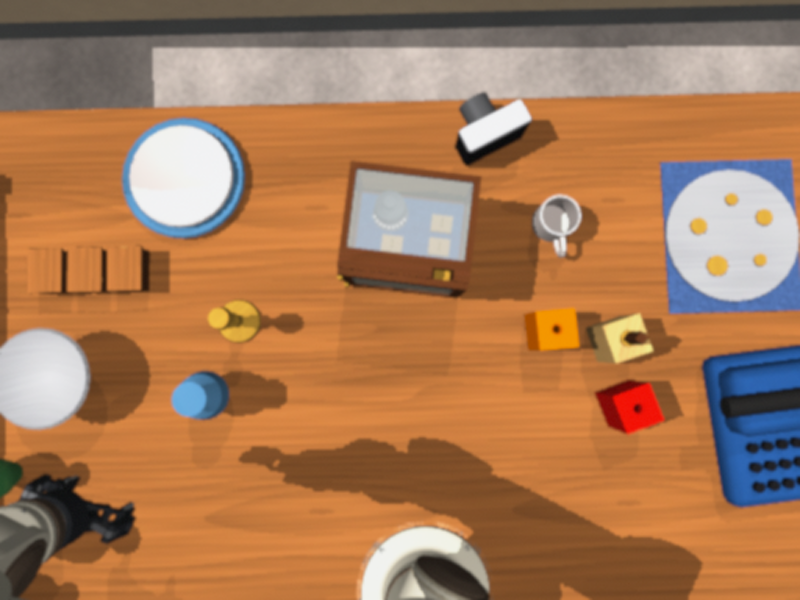

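View pics/scene0.png

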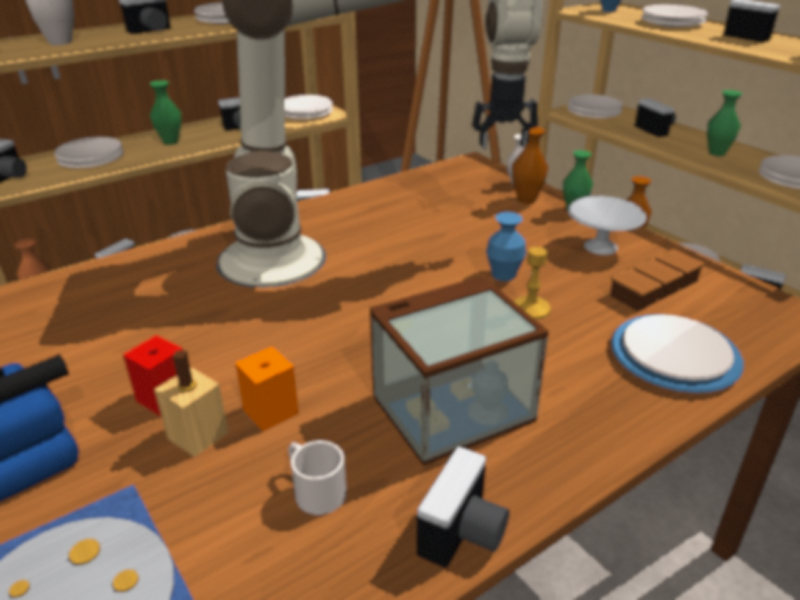

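The top view shows these candidates for the stand and pin: light block with dark handle (622,338), orange block (555,330), red block (632,405). The light one fits the description, because it carries the pin. The case's front rail is at about (405,275), with the brass in the gap at (443,274).

```bash
python3 - <<'E'
from h import *
import pickle
d=pickle.load(open('c0.pkl','rb')); im=d['top']['img']
a=cv2.resize(im[195:240,372:426],None,fx=8,fy=8,interpolation=cv2.INTER_CUBIC)  # stand
b=cv2.resize(im[98:194,210:312],None,fx=6,fy=6,interpolation=cv2.INTER_CUBIC)
s=d['scene']['img'][215:295,95:150]
s=cv2.resize(s,None,fx=3,fy=3,interpolation=cv2.INTER_CUBIC)
o=np.zeros((600,800,3),np.uint8)
b=cv2.resize(im[150:194,214:304],None,fx=8,fy=8,interpolation=cv2.INTER_CUBIC)
o[:352,:720]=b; 
a=cv2.resize(a,None,fx=.65,fy=.65); o[356:356+a.shape[0],:a.shape[1]]=a; o[356:356+240,400:400+165]=s
cv2.imwrite('pics/crop1.png',o)
print(a.shape)
E
```

```text
(234, 281, 3)
```

View pics/crop1.png

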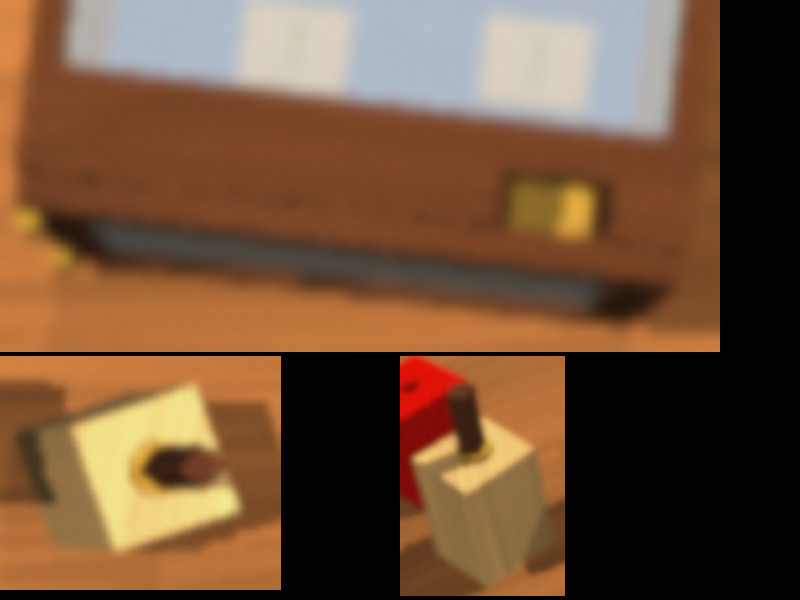

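The crop shows the pin's brass flange on the light block, with the gap at crop (505–605, 170–240) and the hinge knuckles at the left. Next I'll compute positions.

```bash
python3 - <<'E'
from h import *
import pickle
d=pickle.load(open('c0.pkl','rb')); t=d['top'];s=d['scene']
A=[plane(t,372+x/5.2,195+y/5.2,.105)[:2] for x,y in [(70,68),(195,27),(241,158),(115,196)]]
print('stand',np.mean(A,0),[np.linalg.norm(A[i]-A[i-1]) for i in range(4)],[np.degrees(np.arctan2(*(A[i]-A[i-1])[::-1])) for i in range(4)])
h=plane(t,372+203/5.2,195+(466-356)/5.2,.171);print('handle top',h)
print('flange',plane(t,372+150/5.2,195+(467-356)/5.2,.108))
C={k:plane(t,u,v,.19)[:2] for k,(u,v) in dict(fl=(214+20/8,150+200/8),fr=(214+675/8,150+282/8),bl=(353/1.5625,162/1.5625),br=(480/1.5625,178/1.5625)).items()}
print(C); 
for a,b in [('fl','fr'),('bl','br'),('fl','bl'),('fr','br')]:
    e=C[b]-C[a]; print(a,b,np.linalg.norm(e),np.degrees(np.arctan2(e[1],e[0])))
g=[plane(t,214+x/8,150+y/8,.19)[:2] for x,y in [(503,170),(608,180),(602,243),(503,235)]]
print('gap',np.mean(g,0),g)
# scene check: stand top corners crop factor 3
B=[plane(s,95+(x-400)/3,215+(y-356)/3,.105)[:2] for x,y in [(412,460),(465,495),(535,449),(487,415)]]
print('stand scene',np.mean(B,0)); print('flange scene',plane(s,95+(473-400)/3,215+(452-356)/3,.108))
G=[plane(s,u/1.5625,v/1.5625,.19)[:2] for u,v in [(388,307),(410,303)]];print('gap scene',G)
o=bot.get_obs();print(R.from_euler('xyz',o['tcp_rot'],degrees=True).as_matrix().round(3))
E
```

```text
stand [ 0.46464225 -0.36945664] [np.float64(0.07146028989453243), np.float64(0.07084557131385648), np.float64(0.07323830969742057), np.float64(0.07050152246682655)] [np.float64(16.58608519483112), np.float64(-73.52062733827107), np.float64(-163.703199952755), np.float64(105.03444463425593)]
handle top [ 0.46504117 -0.36916025  0.171     ]
flange [ 0.46528786 -0.36559777  0.108     ]
{'fl': array([0.58391069, 0.13305703]), 'fr': array([ 0.55187318, -0.07666561]), 'bl': array([0.77044247, 0.10498075]), 'br': array([ 0.73771678, -0.10611177])}
fl fr 0.21215557005253133 -98.68543425243062
bl br 0.21361419257059688 -98.81241488090447
fl bl 0.18863292805931778 -8.559757177473566
fr br 0.18816195462169247 -9.003438752496644
gap [ 0.57711814 -0.03858539] [array([ 0.58951882, -0.02254907]), array([ 0.58538769, -0.05624212]), array([ 0.5650709 , -0.05364169]), array([ 0.56849515, -0.02190868])]
stand scene [ 0.46666189 -0.36824541]
flange scene [ 0.46697736 -0.36963308  0.108     ]
gap scene [array([ 0.57172148, -0.05478143]), array([ 0.58329371, -0.01879208])]
[[-0.893  0.45  -0.   ]
 [ 0.45   0.893 -0.001]
 [ 0.    -0.001 -1.   ]]
```

Emit:
play_rows(
  steps=[
    [[-0.0233,-0.0268,-0.004,0],[-0.0233,-0.0268,-0.004,0],[-0.0233,-0.0268,-0.004,0],[-0.0233,-0.0268,-0.004,0],[-0.0233,-0.0268,-0.004,0]],
  ],
  gripper=0.0854,
)

```text
time: 0.57
ee_pos: [0.2911, 0.3175, 0.2188]
tcp_rot: [-180.0, -0.0, 153.3]
wrist_force: [1.0, 0.3, 0.7]
opening: 0.0857
grasp_force: 0.0
```

Emit:
play_rows(
  steps=[
    [[-0.0233,-0.0268,-0.004,0],[-0.0233,-0.0268,-0.004,0],[-0.0233,-0.0268,-0.004,0],[-0.0233,-0.0268,-0.004,0],[-0.0233,-0.0268,-0.004,0]],
  ],
)

```text
time: 0.98
ee_pos: [0.3348, 0.1454, 0.2391]
tcp_rot: [180.0, 0.0, 153.3]
wrist_force: [0.7, 0.1, -0.6]
opening: 0.0855
grasp_force: 0.0
```

Emit:
play_rows(
  steps=[
    [[-0.0233,-0.0268,-0.004,0],[-0.0233,-0.0268,-0.004,0],[-0.0233,-0.0268,-0.004,0],[-0.0233,-0.0268,-0.004,0],[-0.0233,-0.0268,-0.004,0]],
  ],
)

```text
time: 1.4
ee_pos: [0.3786, -0.027, 0.2591]
tcp_rot: [180.0, 0.0, 153.2]
wrist_force: [1.3, 0.5, -0.2]
opening: 0.0854
grasp_force: 0.0
```

Emit:
play_rows(
  steps=[
    [[-0.0233,-0.0268,-0.004,0],[-0.0233,-0.0268,-0.004,0],[-0.0233,-0.0268,-0.004,0],[-0.0233,-0.0268,-0.004,0],[-0.0233,-0.0268,-0.004,0]],
  ],
)

```text
time: 1.82
ee_pos: [0.4223, -0.1992, 0.279]
tcp_rot: [180.0, 0.0, 153.2]
wrist_force: [0.6, 1.0, -0.4]
opening: 0.0855
grasp_force: 0.0
```

Emit:
play_rows(
  steps=[
    [[-0.0233,-0.0268,-0.004,0],[-0.0233,-0.0268,-0.004,0],[-0.0233,-0.0268,-0.004,0],[-0.0233,-0.0268,-0.004,0],[-0.0233,-0.0268,-0.004,0]],
  ],
)

```text
time: 2.23
ee_pos: [0.4661, -0.3711, 0.2987]
tcp_rot: [180.0, -0.0, 153.2]
wrist_force: [0.7, 0.9, 1.1]
opening: 0.0855
grasp_force: 0.0
```

Emit:
play_rows(
  steps=[
    [[0,0,0,-0.125],[0,0,0,-0.125],[0,0,0,-0.125],[0,0,0,-0.125],[0,0,0,-0.125]],
  ],
)

```text
time: 2.65
ee_pos: [0.4662, -0.3695, 0.2984]
tcp_rot: [180.0, -0.0, -170.6]
wrist_force: [-0.2, 0.7, 0.0]
opening: 0.0855
grasp_force: 0.0
```

Emit:
play_rows(
  steps=[
    [[0,0,0,-0.125],[0,0,0,0],[0,0,0,0],[0,0,0,0],[0,0,0,0]],
  ],
)

```text
time: 3.07
ee_pos: [0.4662, -0.3693, 0.2988]
tcp_rot: [180.0, -0.0, -163.9]
wrist_force: [0.3, 0.3, -0.4]
opening: 0.0855
grasp_force: 0.0
```

```bash
python3 - <<'E'
from h import *
import pickle
c=cam('wrist');pickle.dump(c,open('w1.pkl','wb'))
cv2.imwrite('pics/w1.png',cv2.resize(c['img'],(800,600),interpolation=cv2.INTER_CUBIC))
o=bot.get_obs();print(o['time'],o['q'],o['ee_pos'],o['tcp_rot'],c['xyz'],c['attitude'])
for P in [(.465,-.369,.171),(.465,-.369,.111)]: print(np.array(proj(c,P,True))*1.5625)
E
```

```text
3.1167 [-3.83843589e+01  1.56075637e+01  3.37574869e+01  1.08156787e+02
  2.85057916e-05 -5.44804209e+01] [ 0.46617357 -0.36927726  0.29882206] [ 1.79994397e+02 -3.96431029e-03 -1.63903938e+02] [ 0.38877523 -0.39246185  0.47286493] [ 1.61465611e+02 -1.31623126e-02  1.06103347e+02]
[397.58848025 276.46334842]
[397.2615662  257.24583013]
```

View pics/w1.png

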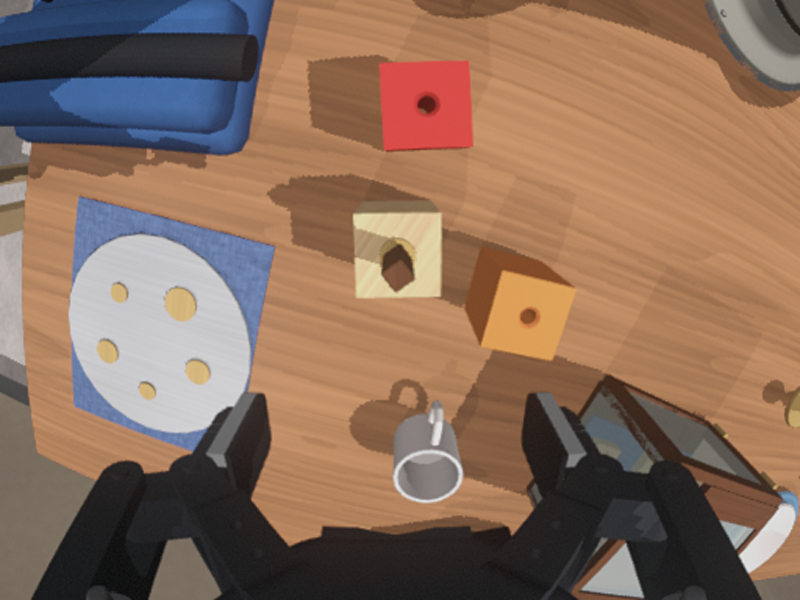

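The wrist view confirms the light stand at (398,255) with the pin's dark handle top at (398,272). The handle looks turned relative to the stand, so I'll take a crop of it.

```bash
python3 - <<'E'
from h import *
import pickle
c=pickle.load(open('w1.pkl','rb'));im=c['img'][130:196,220:290]
cv2.imwrite('pics/w1c.png',cv2.resize(im,None,fx=9,fy=9,interpolation=cv2.INTER_CUBIC))
E
```

```text
(no output)
```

View pics/w1c.png

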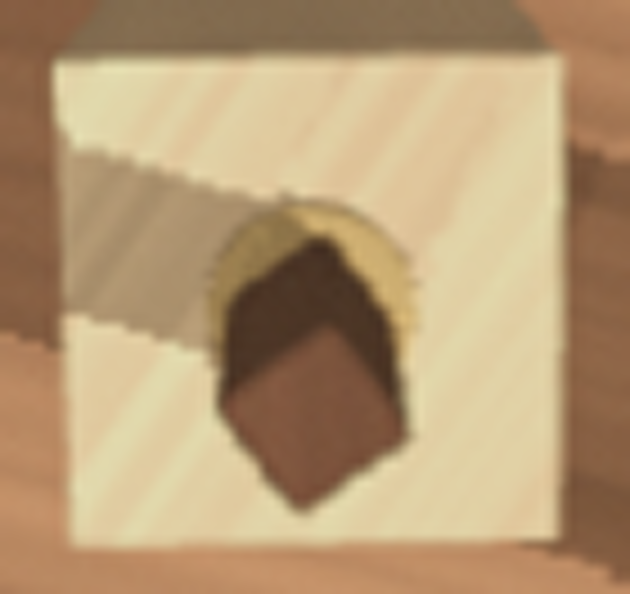

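Handle top corners in the crop are (332,322), (408,437), (303,512) and (220,402), so it is a diamond. The stand's top corners are (55,62), (562,55), (562,540) and (70,546).

```bash
python3 - <<'E'
from h import *
import pickle
c=pickle.load(open('w1.pkl','rb'))
f=lambda L,z:np.array([plane(c,220+x/9,130+y/9,z,True)[:2] for x,y in L])
for L,z in [([(332,322),(408,437),(303,512),(220,402)],.171),([(55,62),(562,55),(562,540),(70,546)],.105)]:
    P=f(L,z);print(P.mean(0),[(round(np.linalg.norm(P[i]-P[i-1]),4),round(np.degrees(np.arctan2(*(P[i]-P[i-1])[::-1]))%90,1)) for i in range(4)])
print(bot.hold_point_z)
E
```

```text
[ 0.46438109 -0.36849154] [(np.float64(0.0161), np.float64(52.4)), (np.float64(0.0164), np.float64(49.1)), (np.float64(0.0153), np.float64(52.9)), (np.float64(0.0165), np.float64(52.0))]
[ 0.46512101 -0.36832903] [(np.float64(0.0701), np.float64(16.6)), (np.float64(0.07), np.float64(16.9)), (np.float64(0.0702), np.float64(17.5)), (np.float64(0.0711), np.float64(16.8))]
0.0187
```

Emit:
play_rows(
  steps=[
    [[0,0,0.015,-0.124],[0,0,0.015,-0.124],[0,0,0.015,-0.124],[0,0,0.015,-0.124],[0,0,0.015,-0.124]],
  ],
)

```text
time: 3.53
ee_pos: [0.4661, -0.3692, 0.2232]
tcp_rot: [-180.0, 0.0, -128.0]
wrist_force: [-0.3, -0.6, 0.2]
opening: 0.0853
grasp_force: 0.0
```

Emit:
play_rows(
  steps=[
    [[0,0.0014,0.02,0],[0,0,0.02,0],[0,0,0.02,0],[0,0,0.02,0],[0,0,0.018,0]],
  ],
)

```text
time: 3.95
ee_pos: [0.4648, -0.3682, 0.1246]
tcp_rot: [180.0, -0.0, -128.3]
wrist_force: [0.1, -0.2, 0.3]
opening: 0.085
grasp_force: 0.0
```

Emit:
play_rows(
  steps=[
    [[0,0,0,0],[0,0,0,0],[0,0,0,0],[0,0,0,0],[0,0,0,0]],
  ],
  gripper=0.01,
  squeeze=50,
)

```text
time: 4.37
ee_pos: [0.4656, -0.3688, 0.1273]
tcp_rot: [-179.9, -0.0, -128.3]
wrist_force: [0.4, -0.5, -0.5]
opening: 0.0258
grasp_force: 0.0
```

Emit:
play_rows(
  steps=[
    [[0,0,0,0],[0,0,0,0],[0,0,0,0],[0,0,0,0],[0,0,0,0]],
  ],
)

```text
time: 4.78
ee_pos: [0.4653, -0.3687, 0.1272]
tcp_rot: [-179.9, -0.0, -128.3]
wrist_force: [-1.0, 1.3, 6.1]
opening: 0.0167
grasp_force: 49.2
```

Emit:
play_rows(
  steps=[
    [[0,0,-0.01,0],[0,0,-0.02,0],[0,0,-0.02,0],[0,0,-0.025,0],[0,0,-0.025,0]],
  ],
)

```text
time: 5.2
ee_pos: [0.4648, -0.3682, 0.2272]
tcp_rot: [180.0, -0.0, -128.3]
wrist_force: [-0.2, -0.3, -1.3]
opening: 0.0167
grasp_force: 49.3
```

Emit:
play_rows(
  steps=[
    [[0,0,-0.025,0],[0,0,-0.025,0],[0,0,-0.025,0],[0,0,-0.02,0],[0,0,-0.01,0]],
  ],
)

```text
time: 5.62
ee_pos: [0.4651, -0.3684, 0.3343]
tcp_rot: [-179.8, 0.0, -128.3]
wrist_force: [-0.5, -0.5, -0.8]
opening: 0.0166
grasp_force: 49.3
```

```bash
python3 - <<'E'
from h import *
import pickle
c=cam('scene');pickle.dump(c,open('s1.pkl','wb'))
o=bot.get_obs();e=o['ee_pos'];print(o['time'],e,o['tcp_rot'],o['wrist_force'],o['opening'])
u,v=map(int,proj(c,e-[0,0,.06]));print(u,v)
for h in [0,.052,.092]: print(np.array(proj(c,e-[0,0,.022+h])))
im=c['img'][v-35:v+35,u-45:u+45]
cv2.imwrite('pics/s1.png',cv2.resize(im,None,fx=8,fy=8,interpolation=cv2.INTER_CUBIC))
E
```

```text
5.6667 [ 0.46524209 -0.36857323  0.33501803] [-1.79738092e+02 -1.26513995e-03 -1.28254352e+02] [-0.52702852 -0.12648547  0.1569611 ] 0.016406529201962717
106 189
[103.30593271 174.9772957 ]
[107.74895475 194.60875103]
[111.00034243 208.97498002]
```

View pics/s1.png

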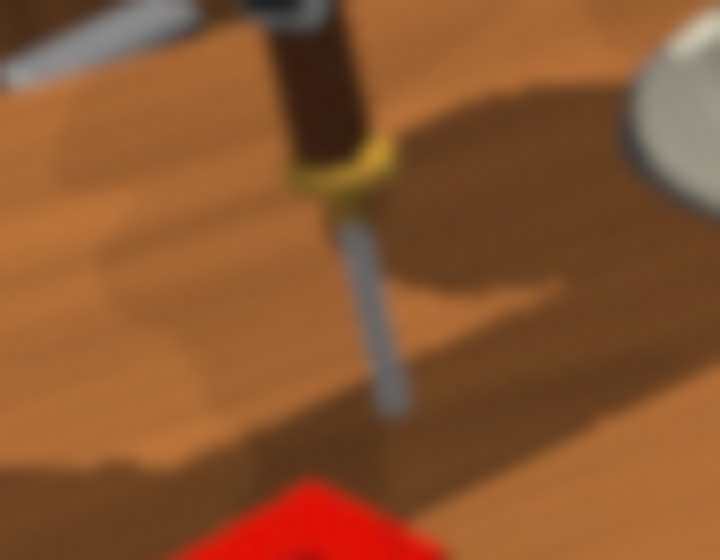

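The pin hangs upright, with its tip at crop (393,412), about 82 mm below the flange. I'll move so the wrist camera sits over the gap.

Emit:
play_rows(
  steps=[
    [[-0.0255,0.0078,0,0],[-0.0255,0.0078,0,0],[-0.0255,0.0078,0,0],[-0.0255,0.0078,0,0],[-0.0255,0.0078,0,0]],
  ],
)

```text
time: 6.08
ee_pos: [0.5135, -0.243, 0.3306]
tcp_rot: [180.0, -0.0, -128.3]
wrist_force: [-0.1, -1.0, -1.2]
opening: 0.0164
grasp_force: 49.3
```

Emit:
play_rows(
  steps=[
    [[-0.0255,0.0078,0,0],[-0.0255,0.0078,0,0],[-0.0255,0.0078,0,0],[-0.0255,0.0078,0,0],[-0.0255,0.0078,0,0]],
  ],
)

```text
time: 6.5
ee_pos: [0.5619, -0.1186, 0.3307]
tcp_rot: [180.0, -0.0, -128.3]
wrist_force: [0.2, -0.8, -1.5]
opening: 0.0161
grasp_force: 49.3
```

Emit:
play_rows(
  steps=[
    [[-0.0255,0.0078,0,0],[-0.0255,0.0078,0,0],[-0.0255,0.0078,0,0],[-0.0255,0.0078,0,0],[-0.0255,0.0078,0,0]],
  ],
)

```text
time: 6.92
ee_pos: [0.6102, 0.0057, 0.3307]
tcp_rot: [180.0, -0.0, -128.2]
wrist_force: [0.6, -0.7, -2.4]
opening: 0.0164
grasp_force: 49.3
```

Emit:
play_rows(
  steps=[
    [[0,0,0,0],[0,0,0,0],[0,0,0,0],[0,0,0,0],[0,0,0,0]],
  ],
)

```text
time: 7.33
ee_pos: [0.6097, 0.0034, 0.3312]
tcp_rot: [-180.0, 0.0, -128.3]
wrist_force: [-0.7, -0.2, -1.6]
opening: 0.0165
grasp_force: 49.3
```

```bash
python3 - <<'E'
from h import *
import pickle
c=cam('wrist');pickle.dump(c,open('w2.pkl','wb'))
cv2.imwrite('pics/w2.png',cv2.resize(c['img'],(800,600),interpolation=cv2.INTER_CUBIC))
o=bot.get_obs();print(o['time'],o['q'],o['ee_pos'],o['tcp_rot'],o['wrist_force'])
print(np.array(proj(c,(.577,-.0385,.19),True))*1.5625)
E
```

```text
7.3833 [ 3.27301357e-01  2.06391289e+01  4.41159608e+01  1.13451325e+02
 -4.61838289e-03 -5.13479730e+01] [0.60974586 0.00345762 0.33122793] [-1.79977196e+02  1.23244741e-02 -1.28324724e+02] [ 1.04689275 -0.53650972 -1.11597894]
[397.00453345 198.0065664 ]
```

View pics/w2.png

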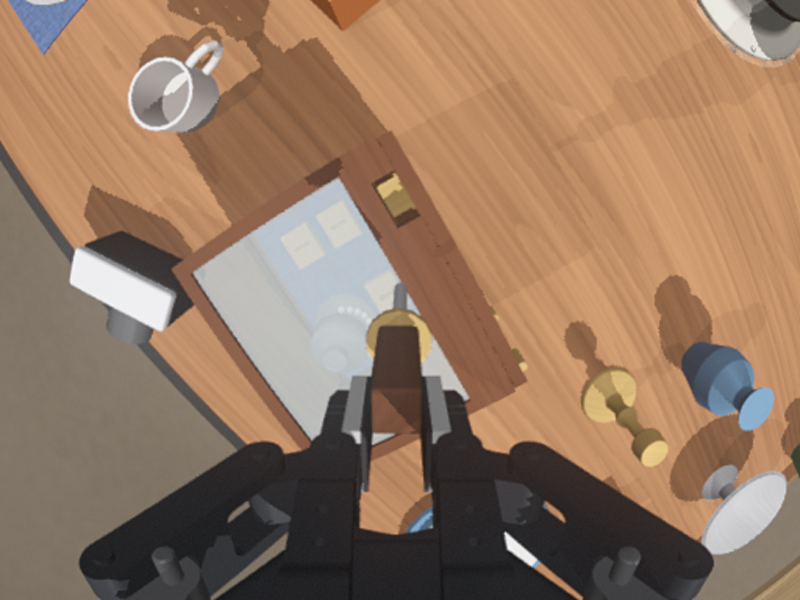

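The gap is at (396,199), within a pixel of the prediction. The rod tip is at about (400,286), and the case's front corners are at (390,132) and (525,380).

```bash
python3 - <<'E'
from h import *
import pickle
c=pickle.load(open('w2.pkl','rb'))
W=lambda u,v,z:plane(c,u/1.5625,v/1.5625,z,True)[:2]
g=np.array([W(u,v,.19) for u,v in [(373,183),(392,172),(419,212),(401,227)]]);print('gap',g.mean(0),[np.linalg.norm(g[i]-g[i-1]) for i in range(4)])
a,b=W(390,132,.19),W(525,380,.19);e=b-a;yaw=np.arctan2(-e[0],e[1]);print(np.linalg.norm(e),np.degrees(yaw))
ex=np.array([np.cos(yaw),np.sin(yaw)]);ey=np.array([-ex[1],ex[0]])
for p in (a,b,*g): print((p-g.mean(0))@ex,(p-g.mean(0))@ey)
print('tip',[ (d,W(400,286,.3312-.022-d)) for d in (.076,.08,.084)])
E
```

```text
gap [ 0.57758597 -0.03848816] [np.float64(0.03567472245835202), np.float64(0.01477628616493757), np.float64(0.032838296855829244), np.float64(0.0160490837743709)]
0.21094775940973942 -8.37383518731146
-0.018910324214876248 -0.041330441024785926
-0.018910324214876248 0.16961731838495347
0.00827566936260453 -0.017074132885711177
-0.00650050533600326 -0.01713152717417634
-0.008775407192812607 0.015627877001318825
0.007000243166211442 0.018577783058568737
tip [(0.076, array([0.60635544, 0.00153045])), (0.08, array([0.60703581, 0.00245308])), (0.084, array([0.60771618, 0.00337571]))]
```

Emit:
play_rows(
  steps=[
    [[0.0105,-0.0004,0,0],[0.0105,-0.0004,0,0],[0.0105,-0.0004,0,0],[0.0105,-0.0004,0,0],[0.0105,-0.0004,0,0]],
  ],
)

```text
time: 7.8
ee_pos: [0.5783, -0.0392, 0.3311]
tcp_rot: [-180.0, 0.0, -128.3]
wrist_force: [0.3, -0.1, -1.4]
opening: 0.0164
grasp_force: 49.3
```

Emit:
play_rows(
  steps=[
    [[0,0,0.01,0],[0,0,0.01,0],[0,0,0,0],[0,0,0,0],[0,0,0,0]],
  ],
)

```text
time: 8.22
ee_pos: [0.5788, -0.0383, 0.3115]
tcp_rot: [-180.0, 0.0, -128.3]
wrist_force: [0.1, 0.5, -1.6]
opening: 0.0166
grasp_force: 49.3
```

Emit:
play_rows(
  steps=[
    [[0,0,0,0],[0,0,0,0],[0,0,0,0],[0,0,0,0],[0,0,0,0]],
  ],
)

```text
time: 8.63
ee_pos: [0.5792, -0.038, 0.3109]
tcp_rot: [-180.0, 0.0, -128.2]
wrist_force: [0.6, -0.5, -1.8]
opening: 0.0165
grasp_force: 49.3
```

```bash
python3 - <<'E'
from h import *
import pickle
c=cam('wrist');s=cam('scene')
o=bot.get_obs();e=o['ee_pos'];print(o['time'],e,o['tcp_rot'],o['wrist_force'])
print(proj(c,(.5775,-.0386,.19),True),proj(c,e-[0,0,.104],True))
a=cv2.resize(c['img'][150:230,205:305],None,fx=6,fy=6,interpolation=cv2.INTER_CUBIC)
u,v=map(int,proj(s,(.5775,-.0386,.20)));print(u,v)
b=cv2.resize(s['img'][v-40:v+20,u-15:u+10],None,fx=8,fy=8,interpolation=cv2.INTER_CUBIC)
o=np.zeros((480,800,3),np.uint8);o[:,:600]=a;o[:480,600:]=b
cv2.imwrite('pics/w3.png',o)
E
```

```text
8.7333 [ 0.57910026 -0.03804482  0.31087983] [ 1.79997516e+02 -1.23091120e-03 -1.28244894e+02] [ 0.1088108   0.10836047 -1.18803139]
(np.float64(255.25934445880483), np.float64(178.8604126133415)) (np.float64(254.4300530608959), np.float64(184.8057948028756))
254 192
```

View pics/w3.png

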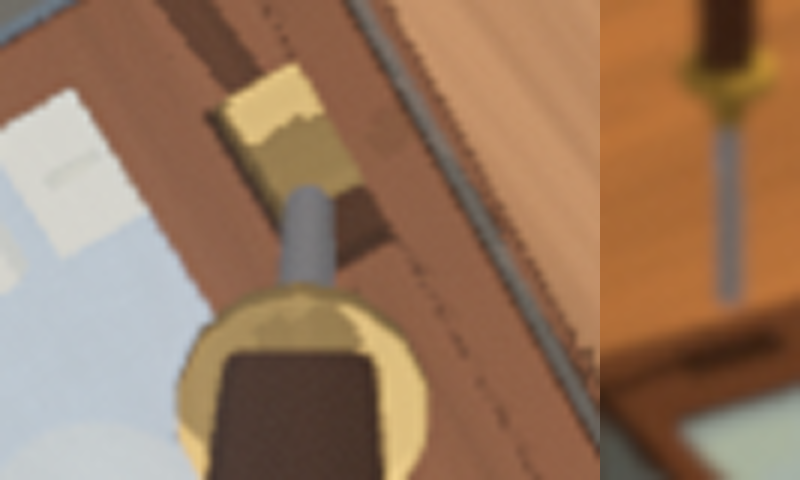

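The rod hangs directly above the gap in both views: the tip is at crop (308,190) and the gap spans (210–392, 65–260). Now I'll descend.

Emit:
play_rows(
  steps=[
    [[0,0,0.006,0],[0,0,0.006,0],[0,0,0.006,0],[0,0,0.006,0],[0,0,0.004,0]],
  ],
)

```text
time: 9.15
ee_pos: [0.5788, -0.0381, 0.2816]
tcp_rot: [179.9, -0.0, -128.2]
wrist_force: [0.3, 0.6, -1.6]
opening: 0.0161
grasp_force: 49.3
```

Emit:
play_rows(
  steps=[
    [[0,0,0.001,0],[0,0,0.001,0],[0,0,0.001,0],[0,0,0.001,0],[0,0,0.001,0]],
  ],
)

```text
time: 9.57
ee_pos: [0.5792, -0.0381, 0.278]
tcp_rot: [-180.0, 0.0, -128.3]
wrist_force: [1.6, 1.0, -1.1]
opening: 0.0165
grasp_force: 49.3
```

Emit:
play_rows(
  steps=[
    [[0,0,0.001,0],[0,0,0.001,0],[0,0,0.001,0],[0,0,0,0],[0,0,0,0]],
  ],
)

```text
time: 9.98
ee_pos: [0.579, -0.0381, 0.2748]
tcp_rot: [180.0, -0.0, -128.2]
wrist_force: [-0.2, -0.1, -1.6]
opening: 0.0167
grasp_force: 49.3
```

Emit:
play_rows(
  steps=[
    [[0,0,0.001,0],[0,0,0.001,0],[0,0,0.001,0],[0,0,0,0],[0,0,0,0]],
  ],
)

```text
time: 10.4
ee_pos: [0.579, -0.0381, 0.2718]
tcp_rot: [180.0, -0.0, -128.2]
wrist_force: [0.3, 0.1, -1.4]
opening: 0.0165
grasp_force: 49.3
```

Emit:
play_rows(
  steps=[
    [[0,0,0.001,0],[0,0,0.001,0],[0,0,0.001,0],[0,0,0,0],[0,0,0,0]],
  ],
)

```text
time: 10.82
ee_pos: [0.579, -0.0381, 0.2688]
tcp_rot: [180.0, -0.0, -128.3]
wrist_force: [0.3, 1.0, -1.0]
opening: 0.0167
grasp_force: 49.3
```

Emit:
play_rows(
  steps=[
    [[0,0,0.001,0],[0,0,0.001,0],[0,0,0.001,0],[0,0,0,0],[0,0,0,0]],
  ],
)

```text
time: 11.23
ee_pos: [0.579, -0.0381, 0.2658]
tcp_rot: [180.0, -0.0, -128.3]
wrist_force: [-0.6, 0.3, -2.2]
opening: 0.0165
grasp_force: 49.3
```

Emit:
play_rows(
  steps=[
    [[0,0,0.001,0],[0,0,0.001,0],[0,0,0,0],[0,0,0,0],[0,0,0,0]],
  ],
)

```text
time: 11.65
ee_pos: [0.5791, -0.0381, 0.2642]
tcp_rot: [-180.0, 0.0, -128.3]
wrist_force: [0.0, 0.0, 1.0]
opening: 0.0163
grasp_force: 49.6
```

Emit:
play_rows(
  steps=[
    [[0,0,0.001,0],[0,0,0.001,0],[0,0,0,0],[0,0,0,0],[0,0,0,0]],
  ],
)

```text
time: 12.07
ee_pos: [0.5791, -0.0381, 0.262]
tcp_rot: [-180.0, 0.0, -128.3]
wrist_force: [0.7, 0.2, 2.2]
opening: 0.0166
grasp_force: 49.8
```

Emit:
play_rows(
  steps=[
    [[0,0,0.001,0],[0,0,0.001,0],[0,0,0,0],[0,0,0,0],[0,0,0,0]],
  ],
)

```text
time: 12.48
ee_pos: [0.5791, -0.0381, 0.26]
tcp_rot: [-180.0, 0.0, -128.3]
wrist_force: [0.3, -0.3, 3.8]
opening: 0.0162
grasp_force: 49.9
```

Emit:
play_rows(
  steps=[
    [[0,0,0.001,0],[0,0,0.001,0],[0,0,0,0],[0,0,0,0],[0,0,0,0]],
  ],
)

```text
time: 12.9
ee_pos: [0.5791, -0.0381, 0.258]
tcp_rot: [-180.0, 0.0, -128.3]
wrist_force: [0.7, -0.4, 4.7]
opening: 0.0164
grasp_force: 50.0
```

Emit:
play_rows(
  steps=[
    [[0,0,0.001,0],[0,0,0,0],[0,0,0,0],[0,0,0,0],[0,0,0,0]],
  ],
)

```text
time: 13.32
ee_pos: [0.5791, -0.0381, 0.2569]
tcp_rot: [-180.0, 0.0, -128.3]
wrist_force: [-0.8, 0.1, 4.7]
opening: 0.0165
grasp_force: 50.1
```

Emit:
play_rows(
  steps=[
    [[0,0,0.001,0],[0,0,0,0],[0,0,0,0],[0,0,0,0],[0,0,0,0]],
  ],
)

```text
time: 13.73
ee_pos: [0.5791, -0.0381, 0.256]
tcp_rot: [-180.0, 0.0, -128.2]
wrist_force: [0.4, -0.0, 5.0]
opening: 0.0167
grasp_force: 50.1
```

Emit:
play_rows(
  steps=[
    [[0,0,0.0007,0],[0,0,0,0],[0,0,0,0],[0,0,0,0],[0,0,0,0]],
  ],
)

```text
time: 14.15
ee_pos: [0.5791, -0.0381, 0.2554]
tcp_rot: [-180.0, 0.0, -128.2]
wrist_force: [0.3, -0.4, 5.5]
opening: 0.0166
grasp_force: 50.1
```

Emit:
play_rows(
  steps=[
    [[0,0,0.0006,0],[0,0,0,0],[0,0,0,0],[0,0,0,0],[0,0,0,0]],
  ],
)

```text
time: 14.57
ee_pos: [0.5791, -0.0381, 0.2548]
tcp_rot: [-180.0, 0.0, -128.3]
wrist_force: [-0.3, -0.4, 5.5]
opening: 0.0165
grasp_force: 50.2
```

Emit:
play_rows(
  steps=[
    [[0,0,0.0004,0],[0.0005,0.0009,0,0],[0.0005,0.0009,0,0],[0.0005,0.0009,0,0],[0.0005,0.0009,0,0]],
  ],
)

```text
time: 14.98
ee_pos: [0.5751, -0.0375, 0.2545]
tcp_rot: [-180.0, 0.0, -128.3]
wrist_force: [-0.0, -0.7, 6.5]
opening: 0.0165
grasp_force: 50.2
```

Emit:
play_rows(
  steps=[
    [[0.0005,0.0009,0,0],[0.0005,0.0009,0,0],[0.0005,0.0009,0,0],[0,0,0,0],[0,0,0,0]],
  ],
)

```text
time: 15.4
ee_pos: [0.572, -0.0371, 0.2545]
tcp_rot: [-180.0, 0.0, -128.3]
wrist_force: [0.5, -0.4, 6.2]
opening: 0.0165
grasp_force: 50.2
```

Emit:
play_rows(
  steps=[
    [[0.0005,0.0009,0,0],[0.0005,0.0009,0,0],[0,0,0,0],[0,0,0,0],[0,0,0,0]],
  ],
)

```text
time: 15.82
ee_pos: [0.57, -0.0368, 0.2545]
tcp_rot: [-180.0, 0.0, -128.3]
wrist_force: [-0.2, -1.4, 6.4]
opening: 0.0166
grasp_force: 50.2
```

Emit:
play_rows(
  steps=[
    [[0.0005,0.0009,0,0],[0.0005,0.0009,0,0],[0.0005,0.0009,0,0],[0,0,0,0],[0,0,0,0]],
  ],
)

```text
time: 16.23
ee_pos: [0.5669, -0.0363, 0.2545]
tcp_rot: [-180.0, 0.0, -128.3]
wrist_force: [-0.4, -0.2, 6.8]
opening: 0.0162
grasp_force: 50.2
```

Emit:
play_rows(
  steps=[
    [[0.0005,0.0009,0,0],[0.0005,0.0009,0,0],[0.0005,0.0009,0,0],[0,0,0,0],[0,0,0,0]],
  ],
)

```text
time: 16.65
ee_pos: [0.5639, -0.0358, 0.2545]
tcp_rot: [-180.0, 0.0, -128.3]
wrist_force: [-0.2, -0.1, 6.1]
opening: 0.0161
grasp_force: 50.2
```

Emit:
play_rows(
  steps=[
    [[0.0005,0.0009,0,0],[0.0005,0.0009,0,0],[0.0005,0.0009,0,0],[0,0,0,0],[0,0,0,0]],
  ],
)

```text
time: 17.07
ee_pos: [0.5608, -0.0353, 0.2545]
tcp_rot: [-180.0, -0.0, -128.3]
wrist_force: [-1.0, -0.5, 5.8]
opening: 0.0164
grasp_force: 50.2
```

```bash
python3 - <<'E'
import numpy as np
t=np.linspace(.079,.85,7);c,s=np.cos(t),np.sin(t)
x=16*c-165*s;y=-16*s-165*c
a=np.radians(-8.6);ex=np.array([np.cos(a),np.sin(a)]);ey=np.array([-ex[1],ex[0]])
b=np.radians(-128.27);tx=np.array([np.cos(b),np.sin(b)]);ty=np.array([tx[1],-tx[0]])
for i in range(6):
    d=(x[i+1]-x[i])*ex+(y[i+1]-y[i])*ey; print(round(d@tx/5000,5),round(d@ty/5000,5))
E
```

```text
0.00193 0.00379
0.00143 0.00401
0.00091 0.00416
0.00036 0.00424
-0.00018 0.00425
-0.00073 0.0042
```

Emit:
play_rows(
  steps=[
    [[0.0019,0.0038,0,0],[0.0019,0.0038,0,0],[0.0019,0.0038,0,0],[0.0019,0.0038,0,0],[0.0019,0.0038,0,0]],
  ],
)

```text
time: 17.48
ee_pos: [0.5399, -0.031, 0.2544]
tcp_rot: [-180.0, -0.0, -128.3]
wrist_force: [0.1, -0.5, 6.3]
opening: 0.017
grasp_force: 50.2
```

Emit:
play_rows(
  steps=[
    [[0.0014,0.004,0,0],[0.0014,0.004,0,0],[0.0014,0.004,0,0],[0.0014,0.004,0,0],[0.0014,0.004,0,0]],
  ],
)

```text
time: 17.9
ee_pos: [0.5198, -0.024, 0.2545]
tcp_rot: [-180.0, 0.0, -128.3]
wrist_force: [-0.1, -1.3, 6.3]
opening: 0.0161
grasp_force: 50.2
```

```bash
python3 - <<'E'
from h import *
s=cam('scene');t=cam('top')
o=bot.get_obs();e=o['ee_pos'];print(o['time'],e,o['wrist_force'])
a=s['img'][150:300,200:350];b=t['img'][90:240,190:340]
cv2.imwrite('pics/o1.png',cv2.resize(np.hstack([a,b]),(800,400),interpolation=cv2.INTER_CUBIC))
E
```

```text
18.0 [ 0.51948594 -0.02386115  0.25466662] [-0.73413769 -1.16655868  5.64277098]
```

View pics/o1.png

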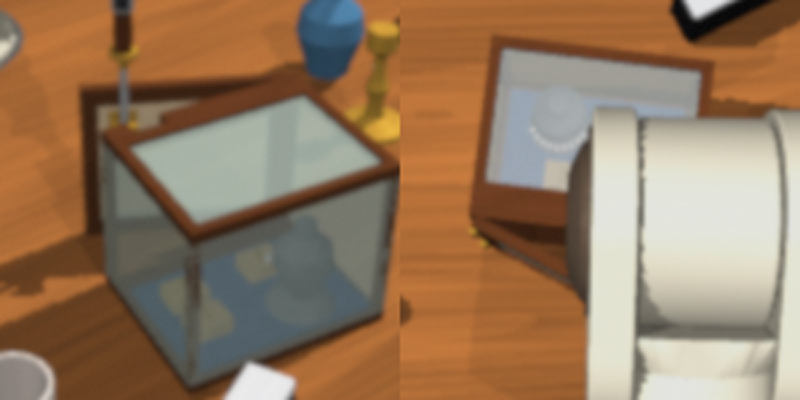

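The door is swinging open with the rod behind it, so I'll continue along the arc.

Emit:
play_rows(
  steps=[
    [[0.0009,0.0042,0,0],[0.0009,0.0042,0,0],[0.0009,0.0042,0,0],[0.0009,0.0042,0,0],[0.0009,0.0042,0,0]],
  ],
)

```text
time: 18.42
ee_pos: [0.5006, -0.0145, 0.2544]
tcp_rot: [-180.0, 0.0, -128.3]
wrist_force: [-0.7, 0.3, 6.0]
opening: 0.0166
grasp_force: 50.2
```

Emit:
play_rows(
  steps=[
    [[0.0004,0.0042,0,0],[0.0004,0.0042,0,0],[0.0004,0.0042,0,0],[0.0004,0.0042,0,0],[0.0004,0.0042,0,0]],
  ],
)

```text
time: 18.83
ee_pos: [0.4829, -0.0031, 0.2544]
tcp_rot: [-180.0, 0.0, -128.3]
wrist_force: [0.2, -0.7, 6.0]
opening: 0.0166
grasp_force: 50.2
```

Emit:
play_rows(
  steps=[
    [[-0.0002,0.0042,0,0],[-0.0002,0.0042,0,0],[-0.0002,0.0042,0,0],[-0.0002,0.0042,0,0],[-0.0002,0.0042,0,0]],
  ],
)

```text
time: 19.25
ee_pos: [0.467, 0.0108, 0.2545]
tcp_rot: [-180.0, 0.0, -128.3]
wrist_force: [-0.2, 0.1, 6.4]
opening: 0.0165
grasp_force: 50.2
```

Emit:
play_rows(
  steps=[
    [[-0.0007,0.0042,0,0],[-0.0007,0.0042,0,0],[-0.0007,0.0042,0,0],[-0.0007,0.0042,0,0],[-0.0007,0.0042,0,0]],
  ],
)

```text
time: 19.67
ee_pos: [0.4527, 0.0266, 0.2545]
tcp_rot: [-180.0, 0.0, -128.3]
wrist_force: [0.8, -0.6, 5.6]
opening: 0.0163
grasp_force: 50.2
```

Emit:
play_rows(
  steps=[
    [[0,0,0,0],[0,0,0,0],[0,0,0,0],[0,0,0,0],[0,0,0,0]],
  ],
)

```text
time: 20.08
ee_pos: [0.4527, 0.0266, 0.2544]
tcp_rot: [-180.0, 0.0, -128.2]
wrist_force: [0.2, -0.4, 6.2]
opening: 0.0164
grasp_force: 50.2
```

Emit:
play_rows(
  steps=[
    [[0.0004,-0.002,-0.004,0],[0,0,-0.01,0],[0,0,-0.015,0],[0,0,-0.015,0],[0,0,-0.015,0]],
  ],
)

```text
time: 20.5
ee_pos: [0.4538, 0.0248, 0.3131]
tcp_rot: [179.9, -0.1, -128.3]
wrist_force: [1.3, 0.1, -1.5]
opening: 0.0159
grasp_force: 49.3
```

Emit:
play_rows(
  steps=[
    [[0,0,-0.015,0],[0,0,-0.006,0],[0.01,-0.009,0,0],[0.02,-0.017,0,0],[0.02,-0.017,0,0]],
  ],
)

```text
time: 20.92
ee_pos: [0.4569, -0.0413, 0.3334]
tcp_rot: [179.9, -0.0, -128.1]
wrist_force: [0.0, 0.7, -1.7]
opening: 0.0168
grasp_force: 49.3
```

Emit:
play_rows(
  steps=[
    [[0.02,-0.017,0,0],[0.02,-0.017,0,0],[0.02,-0.017,0,0],[0.02,-0.017,0,0],[0.02,-0.017,0,0]],
  ],
)

```text
time: 21.33
ee_pos: [0.4614, -0.1735, 0.3333]
tcp_rot: [179.9, -0.0, -128.3]
wrist_force: [1.8, 0.1, -1.9]
opening: 0.0165
grasp_force: 49.3
```

Emit:
play_rows(
  steps=[
    [[0.02,-0.017,0,0],[0.02,-0.017,0,0],[0.02,-0.017,0,0],[0.02,-0.017,0,0],[0.02,-0.017,0,0]],
  ],
)

```text
time: 21.75
ee_pos: [0.4663, -0.3046, 0.3332]
tcp_rot: [179.9, -0.0, -128.3]
wrist_force: [-0.4, 0.4, -0.8]
opening: 0.0167
grasp_force: 49.3
```

Emit:
play_rows(
  steps=[
    [[0.02,-0.017,0,0],[0.02,-0.017,0,0],[0,0,0,0],[0,0,0,0],[0,0,0,0]],
  ],
)

```text
time: 22.17
ee_pos: [0.4684, -0.3555, 0.3334]
tcp_rot: [179.9, 0.0, -128.3]
wrist_force: [0.6, -0.3, -0.7]
opening: 0.0162
grasp_force: 49.4
```

```bash
python3 - <<'E'
from h import *
o=bot.get_obs();e=o['ee_pos'];print(o['time'],e,o['tcp_rot'],o['wrist_force'])
b=np.radians(o['tcp_rot'][2]);tx=np.array([np.cos(b),np.sin(b)]);ty=np.array([tx[1],-tx[0]])
d=np.array([.4653,-.3687])-e[:2];print(d@tx,d@ty)
E
```

```text
22.1667 [ 0.46840682 -0.35553108  0.33338779] [ 1.79906568e+02  1.24632289e-02 -1.28268959e+02] [ 0.63821483 -0.30762642 -0.68943416]
0.012263298959439506 -0.005717016059668152
```

Emit:
play_rows(
  steps=[
    [[0.0062,-0.0029,0,0],[0.0061,-0.0028,0,0],[0,0,0.02,0],[0,0,0.03,0],[0,0,0.03,0]],
  ],
)

```text
time: 22.58
ee_pos: [0.4656, -0.3691, 0.254]
tcp_rot: [-179.9, -0.0, -128.2]
wrist_force: [-0.3, -0.8, -1.8]
opening: 0.0164
grasp_force: 49.4
```

Emit:
play_rows(
  steps=[
    [[0,0,0.015,0],[0,0,0.005,0],[0,0,0,0],[0,0,0,0],[0,0,0,0]],
  ],
)

```text
time: 23.0
ee_pos: [0.4658, -0.3692, 0.2361]
tcp_rot: [-179.9, 0.0, -128.2]
wrist_force: [-0.1, 0.2, -0.4]
opening: 0.0166
grasp_force: 49.4
```

```bash
python3 - <<'E'
from h import *
s=cam('scene');t=cam('top')
o=bot.get_obs();e=o['ee_pos'];print(o['time'],e,o['tcp_rot'],o['wrist_force'])
u,v=map(int,proj(s,(.4653,-.3687,.14)));print(u,v,proj(s,(.4653,-.3687,.105)),proj(s,e-[0,0,.104]))
a=cv2.resize(s['img'][v-35:v+35,u-35:u+35],(560,560),interpolation=cv2.INTER_CUBIC);print(u-35,v-35)
b=cv2.resize(s['img'][180:300,200:260],(240,480)); im=np.zeros((560,800,3),np.uint8);im[:,:560]=a;im[:480,560:]=b
cv2.imwrite('pics/in1.png',im)
E
```

```text
23.1 [ 0.46581383 -0.36922929  0.23564861] [-1.79875194e+02 -1.31309893e-03 -1.28242078e+02] [ 0.51900064 -0.59630696 -1.46503964]
117 236 (np.float64(119.65676921496788), np.float64(247.43555425701874)) (np.float64(117.6165820317346), np.float64(239.1963763459237))
82 201
```

View pics/in1.png

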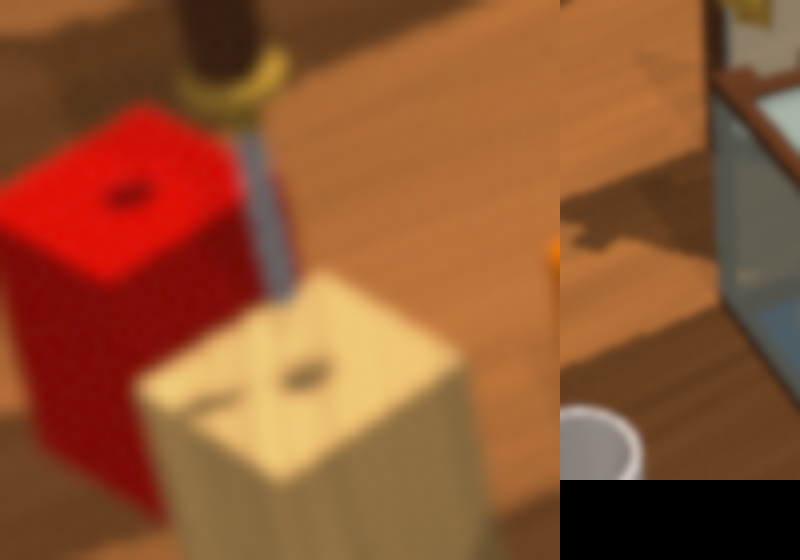

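The rod tip at crop (280,298) lines up with the hole at (306,375). I'll insert it.

Emit:
play_rows(
  steps=[
    [[0,0.0005,0.006,0],[0,0,0.006,0],[0,0,0.006,0],[0,0,0.006,0],[0,0,0.006,0]],
  ],
)

```text
time: 23.52
ee_pos: [0.4648, -0.3685, 0.2032]
tcp_rot: [180.0, -0.0, -128.2]
wrist_force: [0.2, 1.0, -1.7]
opening: 0.0166
grasp_force: 49.4
```

Emit:
play_rows(
  steps=[
    [[0,0,0.006,0],[0,0,0.006,0],[0,0,0.006,0],[0,0,0.006,0],[0,0,0.006,0]],
  ],
)

```text
time: 23.93
ee_pos: [0.4649, -0.3686, 0.1736]
tcp_rot: [180.0, 0.0, -128.3]
wrist_force: [-0.2, 0.4, -2.1]
opening: 0.0163
grasp_force: 49.4
```

Emit:
play_rows(
  steps=[
    [[0,0,0.007,0],[0,0,0.007,0],[0,0,0.006,0],[0,0,0.006,0],[0,0,0.006,0]],
  ],
)

```text
time: 24.35
ee_pos: [0.4649, -0.3686, 0.1415]
tcp_rot: [180.0, 0.0, -128.3]
wrist_force: [0.1, -0.3, -1.7]
opening: 0.0167
grasp_force: 49.4
```

Emit:
play_rows(
  steps=[
    [[0,0,0.004,0],[0,0,0.004,0],[0,0,0.003,0],[0,0,0,0],[0,0,0,0]],
  ],
)

```text
time: 24.77
ee_pos: [0.4649, -0.3686, 0.1312]
tcp_rot: [180.0, -0.0, -128.3]
wrist_force: [1.0, 0.1, -0.6]
opening: 0.0167
grasp_force: 49.4
```

Emit:
play_rows(
  steps=[
    [[0,0,0.002,0],[0,0,0.001,0],[0,0,0,0],[0,0,0,0],[0,0,0,0]],
  ],
)

```text
time: 25.18
ee_pos: [0.465, -0.3686, 0.1283]
tcp_rot: [-180.0, -0.0, -128.3]
wrist_force: [-1.1, -0.8, -0.3]
opening: 0.0167
grasp_force: 49.4
```

Emit:
play_rows(
  steps=[
    [[0,0,0.001,0],[0,0,0,0],[0,0,0,0],[0,0,0,0],[0,0,0,0]],
  ],
)

```text
time: 25.6
ee_pos: [0.465, -0.3687, 0.1273]
tcp_rot: [-180.0, -0.0, -128.3]
wrist_force: [-0.1, -0.3, -0.9]
opening: 0.0163
grasp_force: 49.5
```

Emit:
play_rows(
  steps=[
    [[0,0,0.0008,0],[0,0,0,0],[0,0,0,0],[0,0,0,0],[0,0,0,0]],
  ],
)

```text
time: 26.02
ee_pos: [0.465, -0.3687, 0.1272]
tcp_rot: [-179.9, -0.0, -128.3]
wrist_force: [-1.4, 0.6, 6.3]
opening: 0.0164
grasp_force: 50.3
```

Emit:
play_rows(
  steps=[
    [[0,0,0,0],[0,0,0,0],[0,0,0,0],[0,0,0,0],[0,0,0,0]],
  ],
  gripper=0.07,
)

```text
time: 26.43
ee_pos: [0.4649, -0.3685, 0.1262]
tcp_rot: [180.0, 0.0, -128.2]
wrist_force: [-0.6, 0.1, 0.2]
opening: 0.0704
grasp_force: 0.0
```

Emit:
play_rows(
  steps=[
    [[0,0,0,0],[0,0,0,0],[0,0,-0.005,0],[0,0,-0.01,0],[0,0,-0.015,0]],
  ],
)

```text
time: 26.85
ee_pos: [0.4646, -0.3683, 0.1564]
tcp_rot: [179.9, 0.0, -128.3]
wrist_force: [0.6, -0.0, 0.4]
opening: 0.07
grasp_force: 0.0
```

Emit:
play_rows(
  steps=[
    [[0,0,-0.02,0],[0,0,-0.025,0],[0,0,-0.025,0],[0,0,-0.025,0],[0,0,-0.015,0]],
  ],
)

```text
time: 27.27
ee_pos: [0.4651, -0.3687, 0.2704]
tcp_rot: [-179.8, -0.0, -128.3]
wrist_force: [0.3, -0.5, 0.2]
opening: 0.0698
grasp_force: 0.0
```

Emit:
play_rows(
  steps=[
    [[0,0,0,0],[0,0,0,0],[0,0,0,0],[0,0,0,0],[0,0,0,0]],
  ],
)

```text
time: 27.68
ee_pos: [0.4647, -0.3684, 0.2654]
tcp_rot: [179.9, 0.0, -128.3]
wrist_force: [0.5, 0.2, -0.1]
opening: 0.0701
grasp_force: 0.0
```

```bash
python3 - <<'E'
from h import *
s=cam('scene');w=cam('wrist');t=cam('top')
o=bot.get_obs();print(o['time'],o['ee_pos'])
u,v=map(int,proj(s,(.465,-.3687,.14)))
im=np.zeros((600,800,3),np.uint8)
im[:300,:300]=cv2.resize(s['img'][v-25:v+25,u-25:u+25],(300,300),interpolation=cv2.INTER_CUBIC)
u,v=map(int,proj(w,(.465,-.3687,.13),True));print(u,v)
im[300:,:300]=cv2.resize(w['img'][v-30:v+30,u-30:u+30],(300,300),interpolation=cv2.INTER_CUBIC)
im[:,300:]=cv2.resize(t['img'][90:228,195:310],(500,600),interpolation=cv2.INTER_CUBIC)
cv2.imwrite('pics/end.png',im)
E
```

```text
27.8333 [ 0.46477229 -0.36846175  0.26586072]
253 176
```

View pics/end.png

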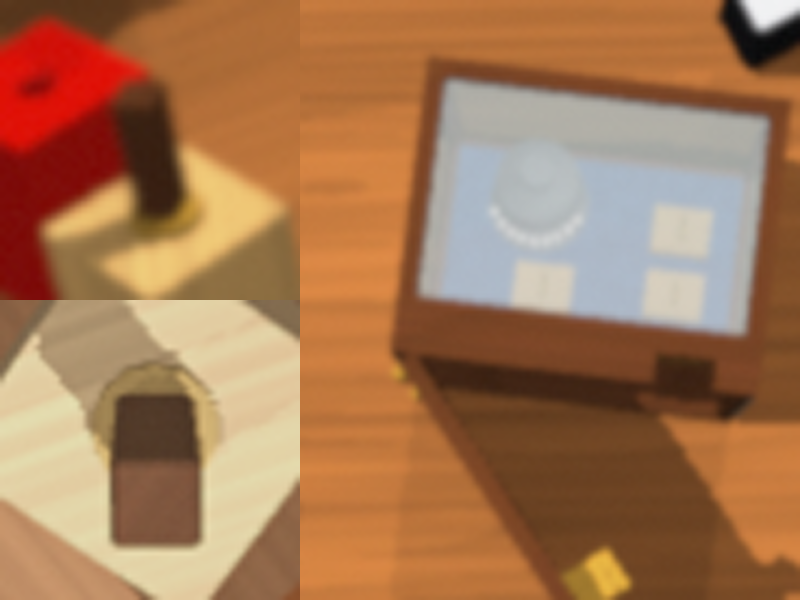

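The final view shows the pin upright with its flange flush on the stand at (165,215), and the door standing about 48 degrees open.

```bash
python3 -c "
from workcell import bot
print(bot.job_done())"
```

```text
the job is handed in; nothing more can be done
None
```

The job is handed in with no verdict returned: the door stands about 48° open, the pin is upright and home in its stand and let go, the hook was pressed with about 8 N at most, and the arm went nowhere near the candlestick, cup or vase.

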